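# Release a cured glue-up from the ratchet clamp

### The job

The glued block has cured. First flip the curing lamp's toggle switch over to its other side; then lift the sprung pawl off the ratchet wheel and keep it up until the clamp's jaw has run all the way back. Then take the block out from under the lamp, set it down flat inside the wooden tray without dropping it, and do not knock the lamp or the other things on the bench.

Things in the scene. Friction and masses are not known exactly. Their poses are not given: they have to be found in the camera images.
- clamp: Glue-up clamp, fixed. Plywood base 220 x 320 x 18 mm (x, y, z), origin at the centre of its underside; x points away from the robot at yaw 0, y left. Offsets below in mm in this frame. Pawl and wheel stand front right, jaws and block rear left. Parts behind the moving jaw stay under z = 53; the wheel's shaft along y = -85 and its bearings reach z = 76, the pawl's post z = 101 at (-77, -22).
- wheel (a point): Centre of the toothed steel ratchet wheel, 60 mm across, 12 mm thick, axis along clamp x, at (-90, -85, 60) in the clamp's frame; the pawl lies on its top.
- lamp: Grey curing lamp on the clamp, same origin and axes as the clamp. Flat head over x = 5 to 90, y = 2 to 152, underside z = 237, top z = 271, on a post at (96, 77). It overhangs the block, so a vertical gripper cannot reach the block; a tool whose wrist leans back toward clamp -x by 25 to 40 degrees passes in front of it.
- clamp_bed (a point): Point on the clamp's base at (20, 82, 18) in its frame, under the nominal middle of the block; axes as the clamp's. Low wooden jaws with cork faces, tops at z = 34, stand either side over x = 7 to 57: fixed jaw face at y = 105, moving jaw face at y = 60 at the start, running back to -y.
- jaw (a joint): Travel of the moving jaw in m: 0 clamped (start), 0.036 fully back at its stop. A spring drives it back in 1 to 2 s, but only while the pawl is clear of the wheel (which turns with it); if the pawl drops early it catches again every 6 mm.
- pawl (a joint): Angle of the pawl in rad: 0 down in the wheel, grows as its handle is lifted, stop at 0.7. From about 0.2 it clears the teeth. A spring pushes it down; lifting takes about 3 to 8 N at the handle. It falls back when let go.
- pawl_grip (a point): Middle of the pawl's handle: a round steel pin 12 mm thick, about 50 mm long, sticking out from the pawl toward clamp -x, parallel to the hinge. The point is on the pin's axis, 28 mm in front of the wheel, 97 mm above the bench, with 40 mm free below and beside it. Can be pinched from above, fingers closing along clamp y. Site axes turn with the pawl.
- pawl_hinge (a point): Point on the pawl's hinge axis (parallel to clamp x); the handle lies 60 mm to the clamp's -y side of it and 4 mm higher when down, and swings up about it.
- block: Glued reddish wooden block 45 x 75 x 40 mm, 0.11 to 0.22 kg; origin at the centre of its underside, z up; its 45 mm side runs along its own x turned by +9 degrees about z. Starts between the jaws on the base, 75 mm side along clamp x, pinched with about 8 N until the jaw goes back (it then stays by the fixed jaw). Its front 20 to 30 mm stand clear of the jaws.
- tray: Open shallow tray of light wood, fixed, outside 127 x 147 x 25 mm (x, y, z), walls 6 mm, floor top about 6 mm above the bench; origin at the centre of its underside. Left or right of the clamp.
- switch_box: Grey switch box of the lamp, fixed, 66 x 80 x 46 mm (x, y, z), origin at the centre of its underside; the toggle stands on its top at its centre and swings along the box's y. On the other side of the clamp from the tray.
- toggle (a joint): Angle of the toggle lever in rad: 0 = on (leaning 26 degrees to the box's +y, the start), 0.9 = off (leaning 26 degrees to the box's -y). Centre at 0.45, past which it snaps over by itself; 1 to 2 N at the tip.
- toggle_tip (a point): Centre of the rounded end of the toggle lever; lever 45 mm long from its pivot (48 mm above the bench), 12 mm thick at the end. At the start 20 mm to the box's +y and 89 mm above the bench.
- oil_bottle: Brown bottle with red cap, 44 x 44 x 155 mm, loose bystander; origin at the centre of its underside.
- glue_bottle: White bottle with orange cap, 48 x 48 x 150 mm, loose bystander; origin at the centre of its underside.
- jar_rosin: Brown jar with dark lid, 62 x 62 x 88 mm, loose bystander; origin at the centre of its underside.
- jar_pegs: Small red jar with dark lid, 52 x 52 x 48 mm, loose bystander; origin at the centre of its underside.
- tape_measure: Yellow tape measure, 51 x 89 x 64 mm, loose bystander; origin at the centre of its underside.
- masking_tape: Roll of masking tape lying flat, 96 x 95 x 25 mm, loose bystander; origin at the centre of its underside.
- nut_blank: Bone nut blank, 41 x 47 x 10 mm, loose bystander; origin at the centre of its underside.
Not all that is in view belongs to the job. There is more than one size of the switch_box; the one meant has the size given above.

How it is judged:
By the outcome, as a careful person would: the job done as asked, in the order asked, and still so for the second after the job is handed in, with the robot touching nothing.
It also fails if it takes over 58 s, if anything falls off the work surface, if the arm or the gripper's body presses on something with over 40 N, if the wrist force passes 120 N, or if a joint passes its speed limit or range.

### The arm

A 6-joint arm with a two-finger parallel gripper is mounted at the origin on a cart in front of the work surface, level with it; the furniture and walls round the work are solid. World frame = base frame: x ahead of the robot, y to its left, z up, the work surface at z = 0. Lengths are in mm, angles in rad, forces in N, time in s.
With the tool pointing down it reaches from about 275 to 1000 mm from the base axis. Payload 8.4 kg.
Tool frame: the origin (TCP) lies midway between the tips of the shut fingers; the grasp point (between the pads) lies 19 mm behind it; z points along the fingers, y is the direction in which the jaws open and shut (so a half turn about z gives the same grasp; the last joint's range is limited). The gripper opens to 85 mm and grips with 20 to 120 N. Pads are 22 mm wide; open, the fingers measure 114 mm over their backs; the gripper's body (76 mm by 85 mm) begins 54 mm behind the grasp point. The pads swing forward as they close: fully open they stand 13 mm farther back than shut.
Start: joints at [1.278, 0.353, 1.633, -0, 1.155, -0.002], TCP at [179.198, 598.762, 231.281] pointing down, gripper open.
Joint ranges: [-2.63, 2.63], [-0.92, 2.1], [0.06, 2.66], [-1.3, 4.44], [0, 2.69], [-3.02, 3.02]. Speed limits (rad/s): [2.22, 2.22, 2.79, 3.14, 3.14, 3.14].

### API

Orientations are given as [roll, pitch, yaw] about the fixed x, y, z axes, in that order (R = Rz(yaw) Ry(pitch) Rx(roll)).
In Python, from rig import * gives the robot as it stands.
- The arm moves only by the tool play_rows, never from a script. Its argument "moves" is a list of rows, each a list of 3 entries, a list of its own where there are three numbers: the shift along the tool's x, y, z in m, then the turn, a rotation vector about the tool's x, y, z in rad, then the opening in per cent of the stroke, from 0 (shut) to 100 (fully open). In form: [[[x, y, z], [rx, ry, rz], fingers], ...]. A call has 1 to 20 rows; each row shifts and turns the commanded pose from where the row before left it, along the tool's axes as they then stand; what a row does not reach is not made up. A row lasts 1/10 s, in which the tool goes at most 50 mm and 8.59 degrees, less where a joint would pass 70% of its speed; a pose out of reach is approached as far as the arm can. A call is refused whole if a number of a shift passes 0.05 or a number of a turn 0.15, either way. A call with a gripper value outside its range is refused whole. The fingers move at their own pace and stop on an object; "squeeze" is the grip in N (left out, the last holds). Time passes only in rows, so rows that do not move let the fingers close. It gives the time, the measured TCP pose, the force and the opening at its end, in the units of the state.
- sense(): the state, without advancing time (a new reading comes with each control period).
- grab_frame(name): name is "scene" or "top" or "wrist"; returns a dict with "pixels" (384x512x3 uint8, red, green, blue), "intrinsics" (3x3 intrinsics, pixels), "R" (3x3) and "t" (3): a world point X has camera coordinates R X + t. Camera axes: x right, y down, z forward; pixel columns grow to the right and rows downward; lengths in mm; the calibration is good to about 2 mm. A picture is of the moment at which its call begins. There is no depth.
- sign_off(): hands the job in, once; it reports no verdict.
The state is a dict: "clock": time; "qpos": joint angles; "qvel": joint speeds; "joint_efforts": joint torques, N m; "eef_pos": TCP position; "tcp_rot": TCP orientation; "contact_force": force on the tool from outside, world axes, zero at the start; "wrist_torque": the same for the moment, N m; "opening": opening from 0.0 (shut) to 1.0 (fully open).
Only numpy, scipy, OpenCV 4.12 (cv2) and the standard library are available. Lean on these libraries where they do the work, as an engineer would, in place of code of your own. Each camera call takes 0.05 s, during which the arm holds its last target. There are 200 camera calls.

## Working session

There is one attempt and no reset: what is moved stays moved. The work goes in short steps, Python scripts to look and compute and a tool call to move; the robot and the scene stay as the last step left them, time stands still between calls to the robot, and variables do not carry over. Pictures are saved under pics/ and viewed, about 8 in all and at most 12, crops included, and the job is handed in when it is done.

Besides the shell and the picture viewer there is one more tool, called after "Request:" by a JSON object that holds its "fn" and its "kwargs". play_rows: Moves the arm, as the interface text tells. Its arguments: {"type":"object","properties":{"moves":{"type":"array"},"squeeze":{"type":"number"}},"required":["moves"]}

```bash
mkdir -p pics; ls; python3 - <<'E'
from rig import *
import cv2,numpy as np
s=sense(); print({k:np.round(v,3) for k,v in s.items()})
for n in ("top","scene"):
    f=grab_frame(n); np.savez("pics/"+n+"0.npz",**f); print(n,f["intrinsics"].tolist(),np.round(f["R"],4).tolist(),np.round(f["t"],1))
    cv2.imwrite("pics/%s0.png"%n,cv2.resize(f["pixels"][:,:,::-1],(800,600),interpolation=cv2.INTER_CUBIC))
E
```

```text
pics
{'clock': np.float64(0.0), 'qpos': array([ 1.278,  0.354,  1.634,  0.   ,  1.155, -0.002]), 'qvel': array([-0.   , -0.003, -0.   , -0.001,  0.   , -0.   ]), 'joint_efforts': array([-2.0000e-03, -6.0528e+01, -3.4207e+01, -0.0000e+00,  1.0000e-02,
       -0.0000e+00]), 'eef_pos': array([179.042, 598.284, 230.519]), 'tcp_rot': array([-3.14 , -0.   ,  2.851]), 'contact_force': array([ 0.985,  0.145, -0.178]), 'wrist_torque': array([-0.048, -0.003, -0.036]), 'opening': np.float64(1.0)}
top [[347.6134635898835, 0.0, 256.4448940290077], [0.0, 347.6134635898835, 191.005626538203], [0.0, 0.0, 1.0]] [[0.0107, -0.9999, 0.0052], [-0.9817, -0.0115, -0.1899], [0.1899, -0.0031, -0.9818]] [ -18.2  524.3 1224.5]
scene [[364.1948663188574, 0.0, 261.51746070611557], [0.0, 364.1948663188574, 195.37479935726824], [0.0, 0.0, 1.0]] [[0.6214, -0.7833, -0.0135], [-0.3477, -0.2604, -0.9007], [0.7021, 0.5644, -0.4341]] [-330.8  250.4  900.5]
```

View pics/top0.png

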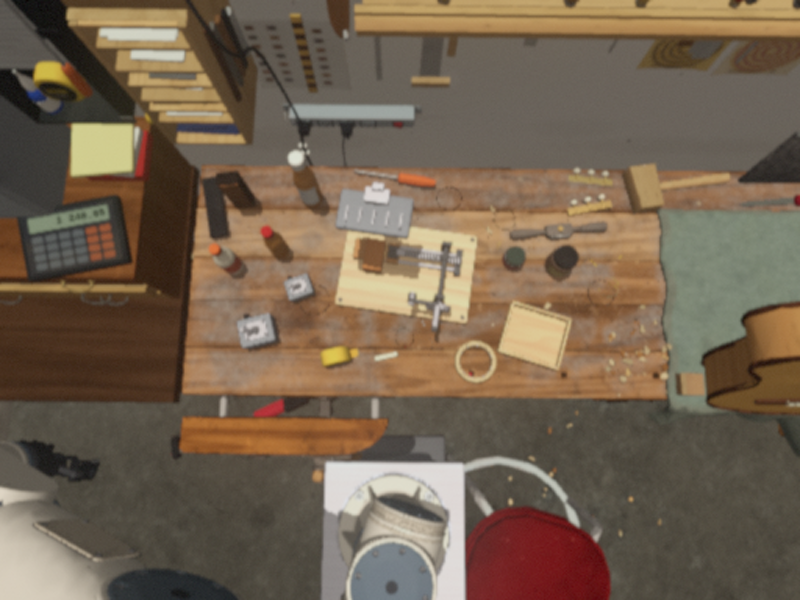

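View pics/scene0.png

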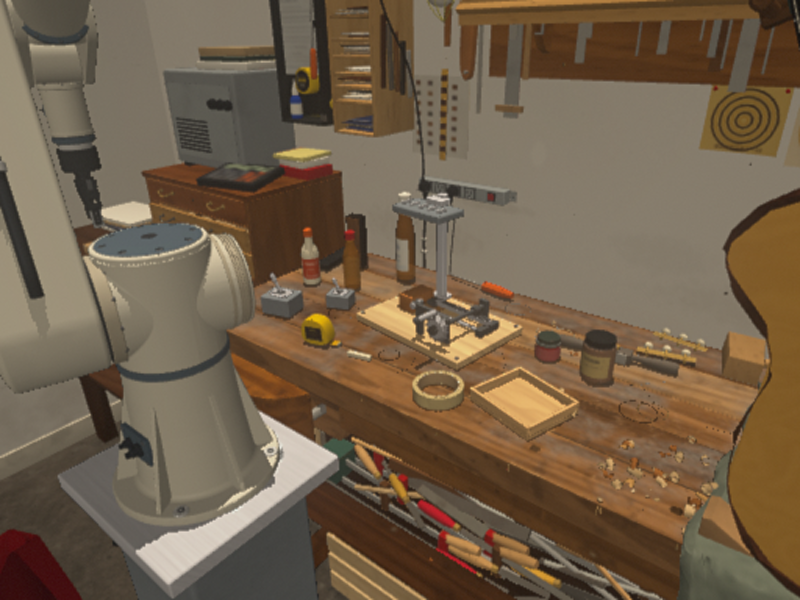

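Two pictures viewed so far. In the top view (800-wide pixels) the clamp is at about (407,272), the lamp head at (375,212), and the tray at (536,335). Candidates for the switch box: a larger grey box at (257,331) and a smaller one at (299,288). I'll check the sizes in a close crop.

```bash
cat > h.py <<'E'
import numpy as np,cv2
def load(n): return dict(np.load("pics/%s.npz"%n))
def ray(f,uv):
    K,R,t=f["intrinsics"],f["R"],f["t"]; C=-R.T@t
    d=R.T@np.linalg.solve(K,[uv[0],uv[1],1.]); return C,d/np.linalg.norm(d)
def onz(f,uv,z):
    C,d=ray(f,uv); return C+d*(z-C[2])/d[2]
def proj(f,X):
    c=f["R"]@np.asarray(X,float)+f["t"]; p=f["intrinsics"]@c; return p[:2]/p[2]
def tri(pairs):
    A=np.zeros((3,3));b=np.zeros(3);L=[]
    for f,uv in pairs:
        C,d=ray(f,uv);P=np.eye(3)-np.outer(d,d);A+=P;b+=P@C;L.append((C,P))
    X=np.linalg.solve(A,b); return X,[np.linalg.norm(P@(X-C)) for C,P in L]
E
python3 - <<'E'
from h import *
f=load("top0"); im=f["pixels"][:,:,::-1]
x0,y0,x1,y1=140,110,312,240
cv2.imwrite("pics/topc.png",cv2.resize(im[y0:y1,x0:x1],None,fx=4.5,fy=4.5,interpolation=cv2.INTER_CUBIC))
# tray & base masks
hsv=cv2.cvtColor(im,cv2.COLOR_BGR2HSV)
for nm,(a,b,c,d) in dict(base=(205,140,312,215),tray=(312,185,375,245)).items():
    m=cv2.inRange(hsv[b:d,a:c],(12,50,165),(30,170,255)); m=cv2.morphologyEx(m,cv2.MORPH_CLOSE,np.ones((9,9)))
    cs=max(cv2.findContours(m,0,2)[0],key=cv2.contourArea)
    bx=cv2.boxPoints(cv2.minAreaRect(cs))+[a,b]; z=18 if nm=="base" else 25
    P=np.array([onz(f,p,z) for p in bx]); print(nm,bx.round(1).tolist(),P.round(0).tolist(),np.linalg.norm(P-np.roll(P,1,0),axis=1).round(),P.mean(0).round(1))
E
```

```text
base [[205.0, 140.0], [311.0, 140.0], [311.0, 206.0], [205.0, 206.0]] [[729.0, 189.0, 18.0], [735.0, -222.0, 18.0], [476.0, -217.0, 18.0], [472.0, 179.0, 18.0]] [258. 410. 258. 395.] [602.9 -17.7  18. ]
tray [[312.0, 185.0], [374.0, 185.0], [374.0, 244.0], [312.0, 244.0]] [[555.0, -221.0, 25.0], [558.0, -454.0, 25.0], [338.0, -442.0, 25.0], [335.0, -216.0, 25.0]] [219. 233. 220. 226.] [ 446.4 -333.5   25. ]
```

View pics/topc.png

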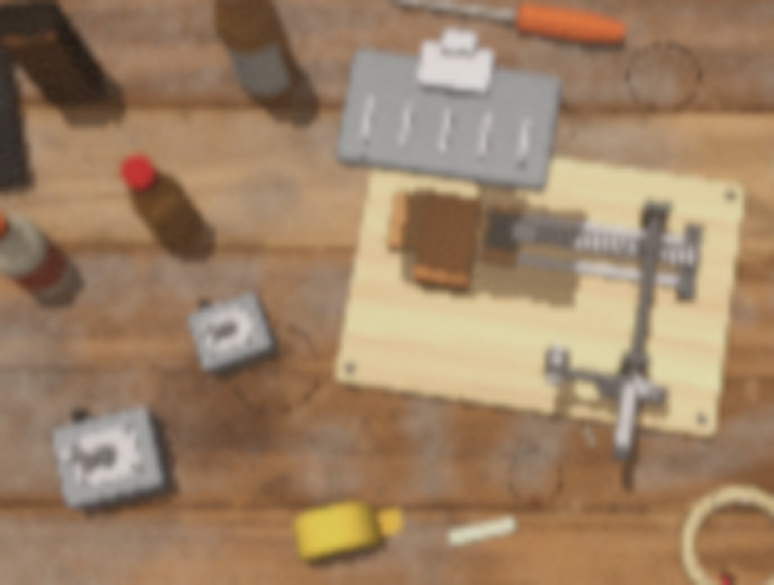

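```bash
python3 - <<'E'
from h import *
f=load("top0")
n=lambda p:((p[0]+.5)/4.5-.5+140,(p[1]+.5)/4.5-.5+110)
def show(nm,ps,z):
    P=np.array([onz(f,n(p),z) for p in ps]); e=np.roll(P,-1,0)-P
    print(nm,P[:,:2].round(0).tolist(),"edges",np.linalg.norm(e,axis=1).round(),"ang",np.degrees(np.arctan2(e[:,1],e[:,0])).round(1),"c",P.mean(0).round())
show("base FL,FR,RR",[(337,381),(714,436),(743,187)],18)
show("lamp",[(340,160),(545,188),(562,78),(355,50)],271)
show("big",[(73,507),(167,487),(150,407),(55,420)],46)
show("small",[(210,372),(275,350),(257,296),(190,318)],40)
show("blocktop",[(412,274),(470,284),(482,197),(415,190)],58)
show("wheel/pawl pin front,back",[(622,452),(632,385)],97)
show("toggle big dark,body",[(80,412),(100,457)],60)
E
python3 - <<'E'
from h import *
f=load("top0"); im=f["pixels"][:,:,::-1]; g=load("scene0");im2=g["pixels"][:,:,::-1]
a=cv2.resize(im[185:250,280:380],None,fx=4,fy=4,interpolation=cv2.INTER_CUBIC)
b=cv2.resize(im2[165:275,160:380],None,fx=3.6,fy=3.0,interpolation=cv2.INTER_CUBIC)
c=np.zeros((600,800,3),np.uint8); c[:260,:400]=a; c[265:595,:792]=b; cv2.imwrite("pics/c2.png",c)
E
```

```text
base FL,FR,RR [[516.0, 145.0], [474.0, -169.0], [689.0, -197.0]] edges [317. 217. 383.] ang [-97.7  -7.3 116.8] c [560. -74.  18.]
lamp [[625.0, 118.0], [607.0, -23.0], [686.0, -35.0], [705.0, 110.0]] edges [142.  81. 146.  81.] ang [-97.4  -8.   82.6 174.5] c [656.  42. 271.]
big [[406.0, 350.0], [423.0, 275.0], [488.0, 293.0], [476.0, 369.0]] edges [76. 67. 77. 73.] ang [ -77.2   14.9   98.6 -164.7] c [448. 322.  46.]
small [[519.0, 247.0], [538.0, 194.0], [583.0, 211.0], [564.0, 265.0]] edges [56. 48. 58. 49.] ang [ -70.1   20.3  109.5 -157.5] c [551. 229.  40.]
blocktop [[599.0, 82.0], [591.0, 34.0], [665.0, 25.0], [671.0, 81.0]] edges [48. 75. 56. 72.] ang [-99.4  -6.6  84.5 179.4] c [631.  56.  58.]
wheel/pawl pin front,back [[449.0, -88.0], [501.0, -95.0]] edges [54. 54.] ang [ -8.5 171.5] c [475. -92.  97.]
toggle big dark,body [[481.0, 345.0], [445.0, 327.0]] edges [41. 41.] ang [-153.2   26.8] c [463. 336.  60.]
```

View pics/c2.png

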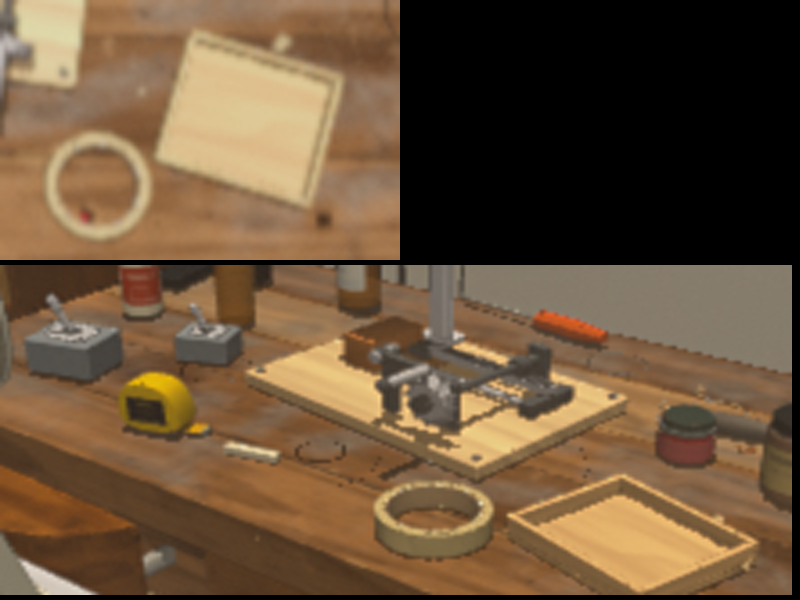

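Three pictures plus one composite (4 viewed). The larger box measures about 77 x 67 mm and sits at (448,322) with yaw about 14°, matching 80 x 66; the small one is about 57 x 48, so it is rejected. The lever leans left, to box +y. The pin's light shaft runs from (622,452) to (632,385) in the crop, with the clamp centre near (601,-27) and yaw about -7.6°. Next, compute the approach.

```bash
cat >> h.py <<'E'
from scipy.spatial.transform import Rotation as Ro
def tool(yaw,tilt=0,tdir=0):
    "tool down with x at yaw deg; then wrist leaned by tilt deg toward horizontal direction tdir deg"
    R=Ro.from_euler("xyz",[180,0,yaw],degrees=True)
    ax=np.cross([0,0,1],[np.cos(np.radians(tdir)),np.sin(np.radians(tdir)),0])
    return Ro.from_rotvec(np.radians(tilt)*ax)*R
def plan(cur,way,names=None):
    "cur: (pos,Rot); way: list of (pos mm, Rot). prints turn then shift in tool axes (m, rad)"
    p,R=np.array(cur[0],float),cur[1]
    for q,S in way:
        rv=(R.inv()*S).as_rotvec(); d=S.inv().apply(np.array(q,float)-p)/1000
        print("turn",rv.round(4),"min rows",int(np.ceil(np.linalg.norm(rv)/.149)),"| shift",d.round(4),"min rows",int(np.ceil(np.linalg.norm(d)/.05)))
        p,R=np.array(q,float),S
def now():
    from rig import sense
    s=sense(); return s["eef_pos"],Ro.from_euler("xyz",s["tcp_rot"])
E
python3 - <<'E'
from h import *
c=np.array([448,322]); y=np.array([-np.sin(np.radians(14.5)),np.cos(np.radians(14.5))])
T=tool(194.5)
P=lambda o,z:[*(c+o*y),z]
plan(now(),[(P(75,230),T),(P(75,74),T),(P(6,74),T),(P(40,74),T),(P(40,200),T)])
E
```

```text
turn [-1.300e-03 -4.000e-04 -5.439e-01] min rows 4 | shift [-0.1912 -0.2599  0.0006] min rows 7
turn [0. 0. 0.] min rows 0 | shift [ 0.    -0.     0.156] min rows 4
turn [0. 0. 0.] min rows 0 | shift [ 0.    -0.069 -0.   ] min rows 2
turn [0. 0. 0.] min rows 0 | shift [0.    0.034 0.   ] min rows 1
turn [0. 0. 0.] min rows 0 | shift [-0.     0.    -0.126] min rows 3
```

Request:
{"fn": "play_rows", "kwargs": {"moves": [[[0,0,0],[0,0,-0.136],0],[[0,0,0],[0,0,-0.136],0],[[0,0,0],[0,0,-0.136],0],[[0,0,0],[0,0,-0.136],0],[[-0.0239,-0.0325,0],[0,0,0],0],[[-0.0239,-0.0325,0],[0,0,0],0],[[-0.0239,-0.0325,0],[0,0,0],0],[[-0.0239,-0.0325,0],[0,0,0],0],[[-0.0239,-0.0325,0],[0,0,0],0],[[-0.0239,-0.0325,0],[0,0,0],0],[[-0.0239,-0.0325,0],[0,0,0],0],[[-0.0239,-0.0325,0],[0,0,0],0],[[0,0,0],[0,0,0],0],[[0,0,0],[0,0,0],0]], "squeeze": 40}}

```text
clock: 1.5
eef_pos: [429.7, 394.2, 230.9]
tcp_rot: [-3.141, -0.001, -2.891]
contact_force: [-0.1, 0.2, -0.0]
opening: -0.002
```

```bash
python3 - <<'E'
from h import *
from rig import *
f=grab_frame("wrist"); np.savez("pics/w1.npz",**f); C=-f["R"].T@f["t"]
print(C.round(0),f["R"].round(2).tolist(),f["intrinsics"][0,0]); s=sense(); print(s["clock"],s["eef_pos"],s["tcp_rot"])
cv2.imwrite("pics/w1.png",f["pixels"][:,:,::-1])
E
```

```text
[365. 379. 373.] [[-0.25, 0.97, 0.0], [0.93, 0.24, 0.27], [0.26, 0.07, -0.96]] 275.8104865031192
1.55 [429.09848293 394.90526879 230.96561689] [ 3.14155207e+00 -8.03367659e-04 -2.88923548e+00]
```

View pics/w1.png

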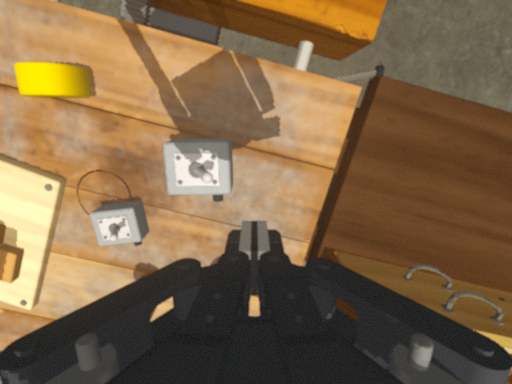

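```bash
python3 - <<'E'
from h import *
f=load("w1"); print(proj(f,[448,322,46]),proj(f,[443,341,89]))
im=f["pixels"][:,:,::-1]
g=cv2.cvtColor(im,cv2.COLOR_BGR2HSV)[120:210,140:250]
m=cv2.inRange(g,(0,0,85),(180,45,200)); m=cv2.morphologyEx(m,cv2.MORPH_CLOSE,np.ones((11,11)))
c=max(cv2.findContours(m,0,2)[0],key=cv2.contourArea); r=cv2.minAreaRect(c); b=cv2.boxPoints(r)+[140,120]
print(b, [onz(f,p,46).round() .tolist() for p in b])
cv2.imwrite("pics/w1c.png",cv2.resize(im[110:280,70:270],None,fx=4,fy=3.5,interpolation=cv2.INTER_CUBIC))
E
```

```text
[190.8495262  167.33852175] [200.49686117 175.35545223]
[[163.00000763 138.99999619]
 [230.99999237 138.99999619]
 [230.99999237 199.99998474]
 [163.00000763 199.99998474]] [[423.0, 284.0, 46.0], [403.0, 361.0, 46.0], [476.0, 378.0, 46.0], [497.0, 296.0, 46.0]]
```

View pics/w1c.png

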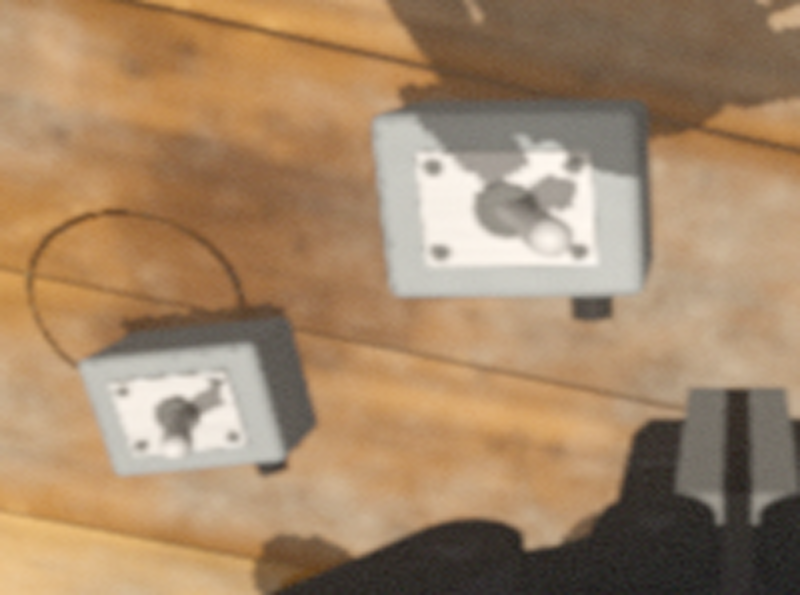

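```bash
python3 - <<'E'
from h import *
f=load("w1"); n=lambda p:((p[0]+.5)/4-.5+70,(p[1]+.5)/3.5-.5+110)
print("tip",onz(f,n((548,238)),89)); print("pivot",onz(f,n((508,209)),48))
P=[onz(f,n(p),47) for p in [(417,153),(592,150),(600,267),(427,268)]]
P=np.array(P);print(P.round(),np.degrees(np.arctan2(*(P[1]-P[0])[[1,0]])),np.degrees(np.arctan2(*(P[2]-P[3])[[1,0]])))
E
```

```text
tip [443.82498793 347.78017572  89.        ]
pivot [448.19343496 329.54007132  48.        ]
[[436. 299.  47.]
 [422. 350.  47.]
 [462. 361.  47.]
 [475. 309.  47.]] 105.53421920121195 104.79783227837967
```

The close crop confirms the bigger box. The lever tip is at wrist pixel (207,178), giving (444,348,89), and the pivot is at about (448,328). Now push it over with the shut fingers.

Request:
{"fn": "play_rows", "kwargs": {"moves": [[[0,0,0.04],[0,0,0],0],[[0,0,0.04],[0,0,0],0],[[0,0,0.04],[0,0,0],0],[[0,0,0.036],[0,0,0],0],[[0,-0.01,0],[0,0,0],0],[[0,-0.01,0],[0,0,0],0],[[0,-0.01,0],[0,0,0],0],[[0,-0.01,0],[0,0,0],0],[[0,-0.01,0],[0,0,0],0],[[0,-0.007,0],[0,0,0],0],[[0,-0.007,0],[0,0,0],0],[[0,0,0],[0,0,0],0],[[0,0,0],[0,0,0],0],[[0,0.03,0],[0,0,0],0],[[0,0.03,0],[0,0,0],0],[[0,0,-0.05],[0,0,0],60],[[0,0,-0.05],[0,0,0],60],[[0,0,-0.03],[0,0,0],60]]}}

```text
clock: 3.35
eef_pos: [430.9, 392.5, 208.5]
tcp_rot: [3.14, 0.003, -2.887]
contact_force: [0.4, 0.8, -0.3]
opening: 0.507
```

```bash
python3 - <<'E'
from h import *
from rig import *
f=grab_frame("wrist"); np.savez("pics/w2.npz",**f); g=grab_frame("scene");np.savez("pics/s2.npz",**g)
for F in (f,):
  print(proj(F,[448,328,48]),proj(F,[443,348,89]),proj(F,[453,309,89]))
p=proj(f,[448,328,48]).astype(int); a=f["pixels"][max(0,p[1]-70):p[1]+70,max(0,p[0]-90):p[0]+90,::-1]
print(p)
q=proj(g,[448,328,60]).astype(int); b=g["pixels"][q[1]-40:q[1]+30,q[0]-45:q[0]+45,::-1]
a=cv2.resize(a,(400,300));b=cv2.resize(b,(390,300),interpolation=cv2.INTER_CUBIC)
cv2.imwrite("pics/w2.png",np.hstack([a,b]))
# candidates for pawl, clamp from top + plan
yaw=-7.6; ct=np.array([601,-27.]); r=np.radians(yaw); M=np.array([[np.cos(r),-np.sin(r)],[np.sin(r),np.cos(r)]])
g0=ct+M@[-124,-85]; print("grip",g0, "hinge dir",M@[0,1])
plan(now(),[([435,-60,260],tool(yaw+180)),([g0[0],g0[1],230],tool(yaw+180))])
E
```

```text
[192.80308946 171.73374566] [205.03959258 181.07244107] [163.86159202 180.9405313 ]
[192 171]
grip [466.84747984 -94.85352853] hinge dir [0.13225639 0.99121554]
turn [0.005  0.0062 0.3865] min rows 3 | shift [-0.0627 -0.4491 -0.0499] min rows 10
turn [0. 0. 0.] min rows 0 | shift [-0.0362 -0.0303  0.03  ] min rows 2
```

View pics/w2.png

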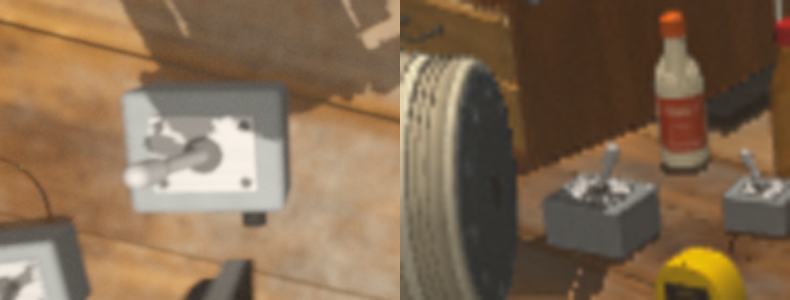

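The toggle now leans to box -y, with its tip at left in the wrist crop at (135,175), so it is over. Next I'll view the clamp from the front.

Request:
{"fn": "play_rows", "kwargs": {"moves": [[[0,0,0],[0,0,0.129],40],[[0,0,0],[0,0,0.129],40],[[0,0,0],[0,0,0.129],40],[[-0.0062,-0.0409,-0.005],[0,0,0],40],[[-0.0062,-0.0409,-0.005],[0,0,0],40],[[-0.0062,-0.0409,-0.005],[0,0,0],40],[[-0.0062,-0.0409,-0.005],[0,0,0],40],[[-0.0062,-0.0409,-0.005],[0,0,0],40],[[-0.0062,-0.0409,-0.005],[0,0,0],40],[[-0.0062,-0.0409,-0.005],[0,0,0],40],[[-0.0062,-0.0409,-0.005],[0,0,0],40],[[-0.0062,-0.0409,-0.005],[0,0,0],40],[[-0.0062,-0.0409,-0.005],[0,0,0],40],[[0,0,0],[0,0,0],40],[[0,0,0],[0,0,0],40],[[0,0,0],[0,0,0],40]]}}

```text
clock: 5.05
eef_pos: [437.0, -21.8, 254.6]
tcp_rot: [3.141, -0.001, 3.008]
contact_force: [0.5, 0.7, 0.0]
opening: 0.403
```

```bash
python3 - <<'E'
from h import *
from rig import *
f=grab_frame("wrist"); np.savez("pics/w3.npz",**f); s=sense(); print(s["clock"],s["eef_pos"],s["tcp_rot"])
cv2.imwrite("pics/w3.png",cv2.resize(f["pixels"][:,:,::-1],(800,600),interpolation=cv2.INTER_CUBIC))
for p in ([466.8,-94.9,97],[516,145,18],[474,-169,18]): print(proj(f,p)*800/512)
E
```

```text
5.1 [437.0504999  -21.48856404 254.6896234 ] [ 3.14136110e+00 -1.08388108e-03  3.00897062e+00]
[300.89844009 322.6679356 ]
[584.6897596  311.24778773]
[241.75624326 311.29863558]
```

View pics/w3.png

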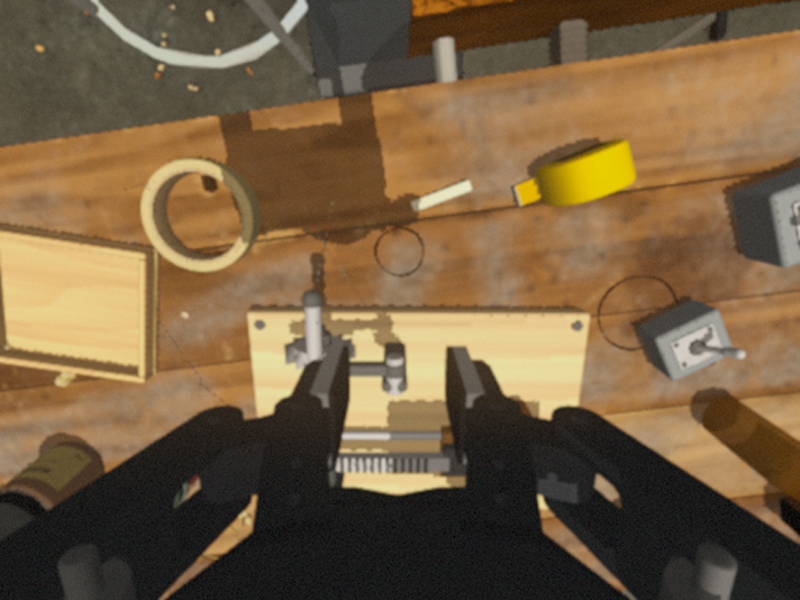

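```bash
python3 - <<'E'
from h import *
f=load("w3"); n=lambda p:((p[0]+.5)*.64-.5,(p[1]+.5)*.64-.5)
A,B=[onz(f,n(p),97) for p in [(312,300),(315,355)]]; print("pin",A,B)
FR,FL=[onz(f,n(p),18) for p in [(250,314),(587,315)]]; print(FR,FL,np.linalg.norm(FR-FL),np.degrees(np.arctan2(*(FL-FR)[[1,0]]))-90)
m=(FR+FL)/2; yaw=np.arctan2(*(FL-FR)[[1,0]])-np.pi/2; print("centre",m[:2]+110*np.array([np.cos(yaw),np.sin(yaw)]))
# tray inner right/edges, z=25
P=[onz(f,n(p),25) for p in [(158,250),(150,382),(0,226)]]; print("tray",np.round(P,0).tolist())
t=load("top0"); q=lambda p:((p[0]+.5)/4-.5+280,(p[1]+.5)/4-.5+185)
P=np.array([onz(t,q(p),25) for p in [(157,160),(306,207),(343,72),(195,31)]]); e=np.roll(P,-1,0)-P
print("tray top",P.round(0).tolist(),P.mean(0),np.linalg.norm(e,axis=1),np.degrees(np.arctan2(e[:,1],e[:,0])))
E
```

```text
pin [450.50896565 -83.7426976   97.        ] [493.28323765 -89.48700056  97.        ]
[ 477.27899309 -162.2380227    18.        ] [519.6499108  146.80691885  18.        ] 311.9360039506915 -7.806738056148916
centre [607.444958   -22.65708124]
tray [[407.0, -226.0, 25.0], [529.0, -269.0, 25.0], [369.0, -354.0, 25.0]]
tray top [[406.0, -243.0, 25.0], [365.0, -378.0, 25.0], [490.0, -418.0, 25.0], [527.0, -282.0, 25.0]] [ 447.10329789 -330.38404705   25.        ] [141.44795971 131.50779291 141.7761482  127.05831309] [-107.02568265  -17.68817999   74.77175439  162.40516225]
```

Pin visible from (312,298) to (315,358) in the wrist view; wrist and top rays agree within about 5 mm. Grip point is at about (470,-90,97).

```bash
python3 - <<'E'
from h import *
T=tool(172.4); plan(now(),[([470,-90,180],T),([470,-90,80],T)])
E
```

```text
turn [ 0.0002 -0.0011  0.    ] min rows 1 | shift [-0.0417 -0.0636  0.0747] min rows 3
turn [0. 0. 0.] min rows 0 | shift [ 0.  -0.   0.1] min rows 2
```

Request:
{"fn": "play_rows", "kwargs": {"moves": [[[-0.0104,-0.0159,0.018],[0,0,0],40],[[-0.0104,-0.0159,0.019],[0,0,0],40],[[-0.0104,-0.0159,0.019],[0,0,0],40],[[-0.0104,-0.0159,0.019],[0,0,0],40],[[0,0,0.025],[0,0,0],40],[[0,0,0.025],[0,0,0],40],[[0,0,0],[0,0,0],40],[[0,0,0],[0,0,0],40]]}}

```text
clock: 5.9
eef_pos: [470.0, -90.1, 130.2]
tcp_rot: [3.141, -0.001, 3.009]
contact_force: [0.5, 0.4, 0.6]
opening: 0.398
```

```bash
python3 - <<'E'
from h import *
from rig import *
f=grab_frame("wrist"); np.savez("pics/w4.npz",**f); s=sense(); print(s["clock"],s["eef_pos"])
g=grab_frame("scene"); np.savez("pics/s4.npz",**g); q=proj(g,[470,-90,97]).astype(int)
a=f["pixels"][130:330,150:400,::-1]; b=g["pixels"][q[1]-50:q[1]+50,q[0]-60:q[0]+60,::-1]
cv2.imwrite("pics/w4.png",np.hstack([cv2.resize(a,(440,352)),cv2.resize(b,(352,352))]))
E
```

```text
5.95 [470.6212     -90.37478508 130.97887238]
```

View pics/w4.png

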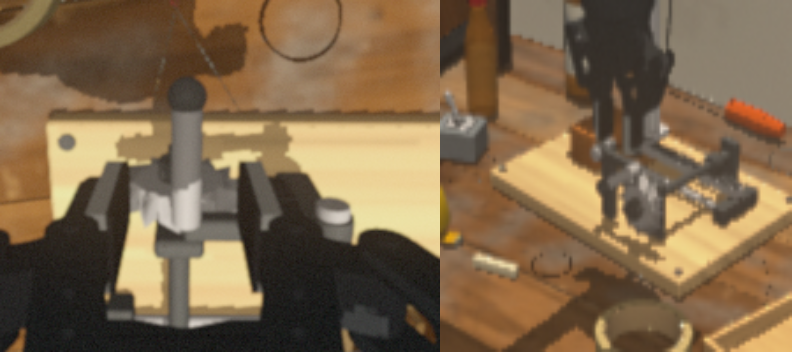

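The pin at (187,150) in the crop lies centred between the fingers at (120,..) and (255,..). Descend, pinch, lift, hold.

Request:
{"fn": "play_rows", "kwargs": {"moves": [[[0,0,0.025],[0,0,0],40],[[0,0,0.025],[0,0,0],40],[[0,0,0],[0,0,0],0],[[0,0,0],[0,0,0],0],[[0,0,0],[0,0,0],0],[[0,0,0],[0,0,0],0],[[0,0,0],[0,0,0],0]], "squeeze": 30}}

```text
clock: 6.7
eef_pos: [470.0, -89.2, 81.1]
tcp_rot: [3.139, -0.001, 3.007]
contact_force: [3.0, 14.6, -11.5]
opening: 0.124
```

Request:
{"fn": "play_rows", "kwargs": {"moves": [[[0,0.001,-0.006],[0,0,0],0],[[0,0.001,-0.006],[0,0,0],0],[[0,0.002,-0.006],[0,0,0],0],[[0,0.002,-0.005],[0,0,0],0],[[0,0.002,-0.004],[0,0,0],0],[[0,0,0],[0,0,0],0],[[0,0,0],[0,0,0],0],[[0,0,0],[0,0,0],0],[[0,0,0],[0,0,0],0],[[0,0,0],[0,0,0],0],[[0,0,0],[0,0,0],0],[[0,0,0],[0,0,0],0],[[0,0,0],[0,0,0],0],[[0,0,0],[0,0,0],0],[[0,0,0],[0,0,0],0],[[0,0,0],[0,0,0],0],[[0,0,0],[0,0,0],0],[[0,0,0],[0,0,0],0],[[0,0,0],[0,0,0],0],[[0,0,0],[0,0,0],0]]}}

```text
clock: 8.7
eef_pos: [470.8, -81.9, 108.1]
tcp_rot: [3.14, -0.001, 3.007]
contact_force: [2.2, 9.0, -12.8]
opening: 0.125
```

Request:
{"fn": "play_rows", "kwargs": {"moves": [[[0,0,0],[0,0,0],0],[[0,0,0],[0,0,0],0],[[0,0,0],[0,0,0],0],[[0,0,0],[0,0,0],0],[[0,0,0],[0,0,0],0],[[0,0,0],[0,0,0],0],[[0,0,0],[0,0,0],0],[[0,0,0],[0,0,0],0],[[0,0,0],[0,0,0],0],[[0,0,0],[0,0,0],0]]}}

```text
clock: 9.7
eef_pos: [470.8, -81.8, 108.1]
tcp_rot: [3.14, -0.001, 3.007]
contact_force: [1.8, 9.0, -13.0]
opening: 0.126
```

```bash
python3 - <<'E'
from h import *
from rig import *
f=grab_frame("top"); np.savez("pics/t5.npz",**f); g=grab_frame("scene"); np.savez("pics/s5.npz",**g)
t0=load("top0"); s0=load("scene0")
a=[cv2.resize(x["pixels"][125:215,205:320,::-1],(395,300),interpolation=cv2.INTER_CUBIC) for x in (t0,f)]
b=[cv2.resize(x["pixels"][165:240,225:350,::-1],(395,290),interpolation=cv2.INTER_CUBIC) for x in (s0,g)]
cv2.imwrite("pics/c5.png",np.vstack([np.hstack(a),np.hstack(b)])); s=sense(); print(s["clock"],s["eef_pos"],s["opening"],s["contact_force"])
E
```

```text
9.8 [470.79187409 -81.84490362 108.07884707] 0.12645061400268603 [  0.87398027   8.8790752  -12.37833815]
```

View pics/c5.png

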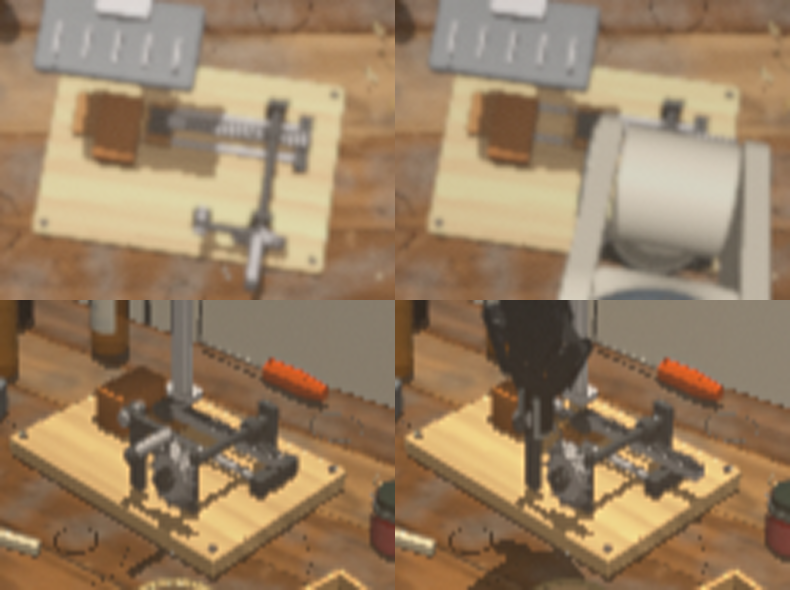

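Jaw has moved: in the top view, bottom-left edge went from (147,125) to about (575-395=180,125), with a gap beside the block. I'll hold a bit longer and check it is still, and measure the gap.

Request:
{"fn": "play_rows", "kwargs": {"moves": [[[0,0,0],[0,0,0],0],[[0,0,0],[0,0,0],0],[[0,0,0],[0,0,0],0],[[0,0,0],[0,0,0],0],[[0,0,0],[0,0,0],0],[[0,0,0],[0,0,0],0],[[0,0,0],[0,0,0],0],[[0,0,0],[0,0,0],0]]}}

```text
clock: 10.6
eef_pos: [470.8, -81.8, 108.1]
tcp_rot: [3.14, -0.001, 3.007]
contact_force: [1.8, 8.1, -12.2]
opening: 0.125
```

```bash
python3 - <<'E'
from h import *
from rig import *
f=grab_frame("top"); np.savez("pics/t6.npz",**f); g=grab_frame("scene"); np.savez("pics/s6.npz",**g)
for a,b in (("t6","t5"),("s6","s5")):
    d=np.abs(load(a)["pixels"].astype(int)-load(b)["pixels"])[130:260,200:330].max(2); print(a,"max diff",d.max(),(d>25).sum())
# clamp-frame profile along y at z=34, x=20 and x=35
r=np.radians(-7.7);M=np.array([[np.cos(r),-np.sin(r)],[np.sin(r),np.cos(r)]])
for nm in ("top0","t6"):
  F=load(nm); im=cv2.cvtColor(F["pixels"],cv2.COLOR_RGB2GRAY)
  for x in (12,20,30):
    ys=np.arange(118,-6,-4); uv=np.array([proj(F,[*(M@[x,y]+[603,-25]),34]) for y in ys],np.float32)
    print(nm,x,dict(zip(ys.tolist(),cv2.remap(im,uv[:,0],uv[:,1],1).ravel().tolist())))
E
```

```text
t6 max diff 6 0
s6 max diff 7 0
top0 12 {118: 99, 114: 92, 110: 91, 106: 90, 102: 91, 98: 91, 94: 92, 90: 92, 86: 95, 82: 92, 78: 93, 74: 94, 70: 94, 66: 93, 62: 91, 58: 96, 54: 102, 50: 96, 46: 94, 42: 95, 38: 94, 34: 93, 30: 96, 26: 102, 22: 114, 18: 122, 14: 124, 10: 123, 6: 124, 2: 124, -2: 124}
top0 20 {118: 99, 114: 92, 110: 92, 106: 90, 102: 91, 98: 90, 94: 92, 90: 92, 86: 91, 82: 93, 78: 92, 74: 93, 70: 93, 66: 92, 62: 92, 58: 100, 54: 99, 50: 89, 46: 84, 42: 82, 38: 83, 34: 80, 30: 81, 26: 90, 22: 111, 18: 125, 14: 128, 10: 126, 6: 127, 2: 127, -2: 126}
top0 30 {118: 101, 114: 93, 110: 91, 106: 89, 102: 89, 98: 91, 94: 91, 90: 91, 86: 92, 82: 92, 78: 92, 74: 92, 70: 92, 66: 91, 62: 95, 58: 107, 54: 95, 50: 81, 46: 75, 42: 76, 38: 75, 34: 78, 30: 88, 26: 101, 22: 111, 18: 115, 14: 116, 10: 110, 6: 109, 2: 109, -2: 111}
t6 12 {118: 93, 114: 86, 110: 86, 106: 86, 102: 85, 98: 87, 94: 86, 90: 86, 86: 87, 82: 88, 78: 86, 74: 88, 70: 87, 66: 87, 62: 88, 58: 100, 54: 115, 50: 119, 46: 117, 42: 116, 38: 116, 34: 117, 30: 115, 26: 109, 22: 103, 18: 96, 14: 90, 10: 91, 6: 92, 2: 92, -2: 123}
t6 20 {118: 93, 114: 89, 110: 88, 106: 85, 102: 85, 98: 84, 94: 86, 90: 87, 86: 85, 82: 86, 78: 87, 74: 87, 70: 88, 66: 88, 62: 89, 58: 104, 54: 118, 50: 121, 46: 122, 42: 122, 38: 121, 34: 119, 30: 116, 26: 111, 22: 105, 18: 98, 14: 83, 10: 79, 6: 78, 2: 85, -2: 110}
t6 30 {118: 96, 114: 88, 110: 85, 106: 83, 102: 84, 98: 84, 94: 85, 90: 86, 86: 85, 82: 87, 78: 88, 74: 87, 70: 86, 66: 86, 62: 88, 58: 105, 54: 122, 50: 126, 46: 126, 42: 125, 38: 125, 34: 124, 30: 121, 26: 117, 22: 111, 18: 100, 14: 82, 10: 74, 6: 72, 2: 74, -2: 99}
```

The jaw has stopped: no change over 0.9 s, and its dark edge shifted by about 36 mm in the profile, so it is fully back. Lower the pawl gently, release, rise.

Request:
{"fn": "play_rows", "kwargs": {"moves": [[[0,-0.002,0.005],[0,0,0],0],[[0,-0.002,0.006],[0,0,0],0],[[0,-0.002,0.006],[0,0,0],0],[[0,-0.001,0.005],[0,0,0],0],[[0,-0.001,0.004],[0,0,0],0],[[0,0,0],[0,0,0],40],[[0,0,0],[0,0,0],40],[[0,0,0],[0,0,0],40],[[0,0,-0.03],[0,0,0],40],[[0,0,-0.05],[0,0,0],80],[[0,0,-0.05],[0,0,0],80],[[0,0,0],[0,0,0],80]], "squeeze": 60}}

```text
clock: 11.9
eef_pos: [474.0, -92.1, 218.1]
tcp_rot: [-3.141, 0.011, 3.008]
contact_force: [0.3, 0.7, -1.2]
opening: 0.801
```

```bash
cat >> h.py <<'E'
YC=-7.7; CC=np.array([603,-25.])
def cl(x,y,z):
    r=np.radians(YC); return np.array([*(CC+np.array([[np.cos(r),-np.sin(r)],[np.sin(r),np.cos(r)]])@[x,y]),z])
E
python3 - <<'E'
from h import *
f=__import__("rig").grab_frame("top"); np.savez("pics/t7.npz",**f)
T0=tool(172.4); T=tool(180+YC,30,180+YC); print(T.apply([0,0,1]),T.apply([1,0,0]))
plan(now(),[(cl(-150,60,200),T0),(cl(-150,60,200),T),(cl(-66,81,159),T),(cl(-31,81,98),T),(cl(9,81,29),T)])
E
```

```text
[ 0.4954916  -0.06699309 -0.8660254 ] [-0.85821663  0.11603544 -0.5       ]
turn [-0.0007  0.0076 -0.0013] min rows 1 | shift [0.0293 0.1437 0.0152] min rows 3
turn [ 5.000e-04 -5.236e-01  1.700e-03] min rows 4 | shift [0. 0. 0.] min rows 0
turn [0. 0. 0.] min rows 0 | shift [-0.0522  0.021   0.0775] min rows 2
turn [0. 0. 0.] min rows 0 | shift [ 0.0002 -0.      0.0703] min rows 2
turn [0. 0. 0.] min rows 0 | shift [-0.0001 -0.      0.0798] min rows 2
```

Request:
{"fn": "play_rows", "kwargs": {"moves": [[[0.0073,0.036,0.0038],[0,0,0],80],[[0.0073,0.036,0.0038],[0,0,0],80],[[0.0073,0.036,0.0038],[0,0,0],80],[[0.0073,0.036,0.0038],[0,0,0],80],[[0,0,0],[0,-0.131,0],80],[[0,0,0],[0,-0.131,0],80],[[0,0,0],[0,-0.131,0],80],[[0,0,0],[0,-0.131,0],80],[[-0.013,0.005,0.02],[0,0,0],80],[[-0.013,0.005,0.02],[0,0,0],80],[[-0.013,0.005,0.02],[0,0,0],80],[[-0.013,0.006,0.018],[0,0,0],80],[[0,0,0.03],[0,0,0],80],[[0,0,0.03],[0,0,0],80],[[0,0,0],[0,0,0],80],[[0,0,0],[0,0,0],80]]}}

```text
clock: 13.55
eef_pos: [573.3, 58.3, 98.7]
tcp_rot: [-3.135, 0.498, 3.007]
contact_force: [0.6, -0.3, 0.5]
opening: 0.804
```

```bash
python3 - <<'E'
from h import *
from rig import *
f=grab_frame("wrist"); np.savez("pics/w8.npz",**f); s=sense(); print(s["clock"],s["eef_pos"],s["tcp_rot"],s["qpos"].round(2))
g=grab_frame("scene"); np.savez("pics/s8.npz",**g)
a=f["pixels"][90:384,60:460,::-1]; b=g["pixels"][100:240,200:330,::-1]
a=cv2.resize(a,None,fx=1.3,fy=1.3); b=cv2.resize(b,(270,a.shape[0]));cv2.imwrite("pics/w8.png",np.hstack([a,b]))
T=tool(180+YC,30,180+YC); plan(now(),[(cl(9,81,29),T)])
for p in ((-18,60,58),(-18,105,58),(-18,60,18),(-18,105,18)): print(p,(proj(f,cl(*p))-[60,90])*1.3)
E
```

```text
13.6 [573.67217534  58.46386578  99.71525344] [-3.13570774  0.49967656  3.00647581] [ 0.19  0.31  2.2  -0.81  0.22 -0.48]
turn [-0.0057 -0.0226 -0.0008] min rows 1 | shift [-0.0066  0.002   0.0863] min rows 2
(-18, 60, 58) [215.94121242 153.19144205]
(-18, 105, 58) [296.72965287 153.37267508]
(-18, 60, 18) [220.82910579 106.0992655 ]
(-18, 105, 18) [291.46733882 106.20125857]
```

View pics/w8.png

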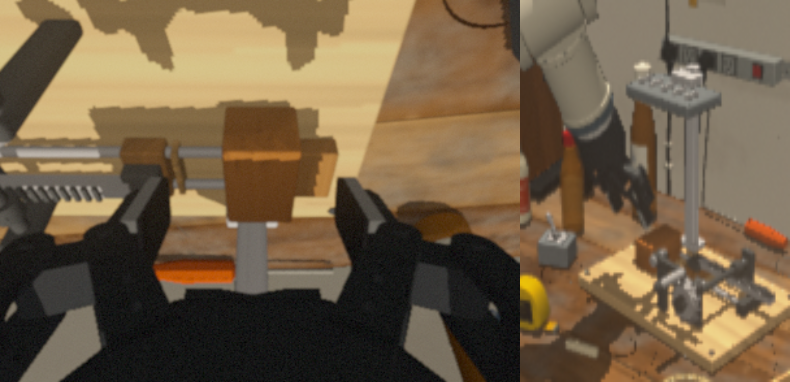

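The block's front top edge runs (223,153)-(300,152) in the crop, with front x as predicted; its centre is about 4 mm to the +y side of the gripper centre-line. The jaw stands well clear at left (145,155). Approach with that correction and grip.

Request:
{"fn": "play_rows", "kwargs": {"moves": [[[-0.007,0.0035,0],[0,0,0],80],[[0,0,0.02],[0,0,0],80],[[0,0,0.02],[0,0,0],80],[[0,0,0.02],[0,0,0],80],[[0,0,0.0125],[0,0,0],80],[[0,0,0.01],[0,0,0],80],[[0,0,0],[0,0,0],80],[[0,0,0],[0,0,0],80]]}}

```text
clock: 14.45
eef_pos: [621.6, 55.8, 33.8]
tcp_rot: [-3.136, 0.498, 3.008]
contact_force: [0.6, 0.0, 0.1]
opening: 0.801
```

```bash
python3 - <<'E'
from h import *
from rig import *
f=grab_frame("wrist"); np.savez("pics/w9.npz",**f)
s=sense(); print(s["clock"],s["eef_pos"],s["tcp_rot"],s["contact_force"],s["qpos"].round(2))
T=tool(180+YC,28.65,180+YC); plan(now(),[(cl(6,82.5,31.5),T)])
# horizontal profile of red-brown block between fingers, in wrist image
hs=cv2.cvtColor(f["pixels"],cv2.COLOR_RGB2HSV)
for r in range(180,300,15): print(r,[(int(c),*hs[r,c].tolist()) for c in range(176,340,8)])
E
```

```text
14.5 [621.43173309  55.77379597  33.75237014] [-3.13569336  0.49792677  3.00749917] [ 0.26080788 -0.2978102  -0.55533402] [ 0.17  0.5   2.12 -1.29  0.15 -0.01]
turn [-0.0058 -0.0021  0.0003] min rows 1 | shift [ 0.0023 -0.      0.0013] min rows 1
180 [(176, 18, 128, 128), (184, 18, 122, 136), (192, 19, 105, 219), (200, 19, 103, 218), (208, 17, 116, 130), (216, 18, 120, 130), (224, 17, 117, 133), (232, 18, 119, 131), (240, 17, 124, 128), (248, 17, 118, 127), (256, 18, 118, 127), (264, 17, 121, 131), (272, 19, 118, 125), (280, 17, 114, 132), (288, 19, 125, 129), (296, 18, 120, 127), (304, 19, 120, 128), (312, 17, 118, 132), (320, 18, 114, 130), (328, 17, 125, 131), (336, 18, 126, 134)]
195 [(176, 18, 123, 139), (184, 19, 116, 138), (192, 19, 128, 134), (200, 18, 123, 139), (208, 18, 119, 139), (216, 15, 173, 103), (224, 14, 210, 102), (232, 14, 184, 100), (240, 14, 171, 103), (248, 14, 188, 99), (256, 15, 189, 100), (264, 15, 198, 99), (272, 14, 194, 100), (280, 14, 180, 95), (288, 15, 220, 96), (296, 14, 189, 101), (304, 18, 121, 137), (312, 18, 122, 138), (320, 19, 122, 138), (328, 1
[... 1960 characters left out ...]
40, 14, 182, 109), (248, 13, 175, 112), (256, 14, 176, 110), (264, 14, 183, 106), (272, 14, 179, 111), (280, 14, 182, 108), (288, 13, 187, 108), (296, 15, 199, 105), (304, 17, 179, 100), (312, 15, 166, 109), (320, 15, 163, 158), (328, 173, 74, 31), (336, 8, 102, 30)]
285 [(176, 15, 51, 20), (184, 21, 93, 226), (192, 21, 95, 225), (200, 21, 96, 226), (208, 21, 92, 227), (216, 13, 184, 104), (224, 15, 211, 105), (232, 15, 186, 107), (240, 14, 196, 103), (248, 14, 194, 108), (256, 14, 192, 105), (264, 14, 192, 105), (272, 14, 194, 105), (280, 15, 192, 106), (288, 14, 196, 103), (296, 20, 112, 191), (304, 21, 93, 227), (312, 21, 93, 227), (320, 21, 96, 226), (328, 21, 128, 48), (336, 60, 9, 27)]
```

Centred (block columns 211-300 between fingers 188-318), no contact. However, joint 4 is at -1.29, next to its -1.3 limit, so I'll reduce the lean to about 25° before gripping.

Request:
{"fn": "play_rows", "kwargs": {"moves": [[[0,0,-0.002],[0,0.033,0],80],[[0,0,0],[0,0.033,0],80],[[0,0.001,0.005],[0,0,0],80],[[0,0,0],[0,0,0],0],[[0,0,0],[0,0,0],0],[[0,0,0],[0,0,0],0],[[0,0,0],[0,0,0],0],[[0,0,0],[0,0,0],0],[[0,0,0],[0,0,0],0]], "squeeze": 60}}

```text
clock: 15.4
eef_pos: [623.5, 55.6, 31.0]
tcp_rot: [-3.133, 0.455, 3.007]
contact_force: [-6.2, 2.0, 12.9]
opening: 0.517
```

```bash
python3 - <<'E'
from h import *
from rig import *
s=sense(); print(s["clock"],s["eef_pos"],s["tcp_rot"],s["contact_force"],s["wrist_torque"],s["opening"],s["qpos"].round(2))
E
```

```text
15.4 [623.5352224   55.63979622  30.96514166] [-3.1329703   0.45492838  3.00707918] [-6.21766988  1.99147945 12.8593608 ] [0.68750066 0.14155656 0.30276636] 0.5169824109614558 [ 0.16  0.5   2.09 -0.89  0.18 -0.42]
```

Request:
{"fn": "play_rows", "kwargs": {"moves": [[[-0.0022,0,-0.0045],[0,0,0],0],[[-0.0022,0,-0.0045],[0,0,0],0],[[-0.0044,0,-0.009],[0,0,0],0],[[-0.0044,0,-0.009],[0,0,0],0],[[0,0,0],[0,0,0],0]]}}

```text
clock: 15.9
eef_pos: [623.6, 55.3, 60.8]
tcp_rot: [-3.132, 0.454, 3.006]
contact_force: [0.4, 0.2, -1.7]
opening: 0.518
```

```bash
python3 - <<'E'
from h import *
from rig import *
s=sense(); print(s["clock"],s["eef_pos"],s["tcp_rot"],s["contact_force"],s["wrist_torque"],s["opening"],s["qpos"].round(2))
L=26.07; T=tool(172.3,L,172.3)
r0=now()[1]; 
# tray centre refine: average top and wrist
yt=-17.4; T2=Ro.from_euler("z",yt-YC,degrees=True)*r0
p0=np.array(s["eef_pos"])
lift=p0[2]-31; grip0=np.array([623.5,55.6,31.0]); blockc=cl(19.5,83.5,18)   # underside centre at grasp
off=Ro.from_euler("z",yt-YC,degrees=True).apply(grip0-blockc); print("tcp offset from block",off, blockc)
tray=np.array([448,-328,6.]); goal=tray+off; print(goal)
back=p0+[-170,23,0]; hi=back.copy(); hi[2]=230
plan(now(),[(back,r0),(hi,r0),([goal[0],goal[1],230],T2),(goal+[0,0,40],T2),(goal+[0,0,3],T2)])
E
```

```text
15.9 [623.59013435  55.29486192  60.79677969] [-3.13220913  0.45418413  3.00614424] [ 0.42869419  0.23815624 -1.71481828] [ 0.04082895  0.31308883 -0.04485775] 0.5184082307231715 [ 0.16  0.45  2.08 -0.66  0.23 -0.65]
tcp offset from block [-9.79042745  2.14589535 13.        ] [633.51201888  55.13436656  18.        ]
[ 438.20957255 -325.85410465   19.        ]
turn [0. 0. 0.] min rows 0 | shift [ 0.1542 -0.0009 -0.0753] min rows 4
turn [0. 0. 0.] min rows 0 | shift [-0.0742 -0.0014 -0.152 ] min rows 4
turn [0.0743 0.0014 0.1521] min rows 2 | shift [-0.0958 -0.3897  0.0504] min rows 9
turn [0. 0. 0.] min rows 0 | shift [0.075  0.0014 0.1537] min rows 4
turn [0. 0. 0.] min rows 0 | shift [0.0162 0.0003 0.0332] min rows 1
```

Block is held (opening 0.518, about 1.7 N extra weight). Withdraw in front of the lamp, then raise.

Request:
{"fn": "play_rows", "kwargs": {"moves": [[[0.0218,0,-0.0106],[0,0,0],0],[[0.0218,0,-0.0106],[0,0,0],0],[[0.0218,0,-0.0106],[0,0,0],0],[[0.0218,0,-0.0106],[0,0,0],0],[[0.0218,0,-0.0106],[0,0,0],0],[[-0.0165,0,-0.0338],[0,0,0],0],[[-0.0165,0,-0.0338],[0,0,0],0],[[-0.0165,0,-0.0338],[0,0,0],0],[[-0.0165,0,-0.0338],[0,0,0],0],[[0,0,0],[0,0,0],0]]}}

```text
clock: 16.9
eef_pos: [508.4, 71.2, 187.6]
tcp_rot: [-3.126, 0.468, 3.003]
contact_force: [-0.3, 0.2, -1.7]
opening: 0.522
```

```bash
cat > p.py <<'E'
from h import *
from rig import *
s=sense(); print(s["clock"],s["eef_pos"],s["tcp_rot"],s["contact_force"],s["opening"],s["qpos"].round(2))
r=tool(172.3,26.07,172.3); r2=Ro.from_euler("z",-9.7,degrees=True)*Ro.from_euler("xyz",[-3.1325,.4545,3.0065])
g=np.array([438.2,-325.9,19])
plan(now(),[([g[0],g[1],s["eef_pos"][2]],r2),(g+[0,0,40],r2),(g+[0,0,3],r2)])
E
python3 p.py
```

```text
16.9 [508.36744281  71.18649027 187.58227433] [-3.12580056  0.46841047  3.00318612] [-0.30136815  0.16175585 -1.74445048] 0.5215663834198512 [ 0.26  0.06  2.23 -0.44  0.47 -0.81]
turn [0.0672 0.0157 0.1484] min rows 2 | shift [-0.0468 -0.3996  0.0265] min rows 9
turn [0. 0. 0.] min rows 0 | shift [0.0564 0.0011 0.1155] min rows 3
turn [0. 0. 0.] min rows 0 | shift [0.0162 0.0003 0.0332] min rows 1
```

Request:
{"fn": "play_rows", "kwargs": {"moves": [[[0,0,0],[0.0336,0.0078,0.0742],0],[[0,0,0],[0.0336,0.0078,0.0742],0],[[-0.0039,-0.0333,0.0022],[0,0,0],0],[[-0.0039,-0.0333,0.0022],[0,0,0],0],[[-0.0039,-0.0333,0.0022],[0,0,0],0],[[-0.0039,-0.0333,0.0022],[0,0,0],0],[[-0.0039,-0.0333,0.0022],[0,0,0],0],[[-0.0039,-0.0333,0.0022],[0,0,0],0],[[-0.0039,-0.0333,0.0022],[0,0,0],0],[[-0.0039,-0.0333,0.0022],[0,0,0],0],[[-0.0039,-0.0333,0.0022],[0,0,0],0],[[-0.0039,-0.0333,0.0022],[0,0,0],0],[[-0.0039,-0.0333,0.0022],[0,0,0],0],[[-0.0039,-0.0333,0.0022],[0,0,0],0],[[0,0,0],[0,0,0],0],[[0,0,0],[0,0,0],0]]}}

```text
clock: 18.5
eef_pos: [434.0, -326.7, 182.4]
tcp_rot: [-3.128, 0.444, 2.836]
contact_force: [0.0, 0.5, -1.6]
opening: 0.517
```

```bash
python3 p.py
```

```text
18.5 [ 433.97681267 -326.73872466  182.42782714] [-3.12821955  0.44395748  2.83638087] [ 0.04062925  0.53526587 -1.57933885] 0.5173195267294265 [-0.76  0.12  2.16  0.39  0.48 -2.33]
turn [-0.0046 -0.0106 -0.0006] min rows 1 | shift [-0.0034  0.0021  0.0016] min rows 1
turn [0. 0. 0.] min rows 0 | shift [0.0542 0.001  0.1109] min rows 3
turn [0. 0. 0.] min rows 0 | shift [0.0162 0.0003 0.0332] min rows 1
```

Joint 6 is at -2.33 (limit -3.02) and the wrist gets closer to its singular pose when lower. I'll fit the arm's link lengths from the readings (linear least squares) to choose a placing yaw with joint margin.

```bash
cat > k.py <<'E'
from h import *
from rig import sense
from scipy.optimize import least_squares
S=[([1.278,.354,1.634,0,1.155,-.002],[179.0,598.3,230.5],[-3.14,0,2.851]),
([.19,.31,2.2,-.81,.22,-.48],[573.7,58.5,99.7],[-3.1357,.4997,3.0065]),
([.17,.5,2.12,-1.29,.15,-.01],[621.4,55.8,33.75],[-3.1357,.498,3.0075]),
([.16,.5,2.09,-.89,.18,-.42],[623.5,55.6,31.],[-3.133,.455,3.007]),
([.16,.45,2.08,-.66,.23,-.65],[623.6,55.3,60.8],[-3.132,.454,3.006]),
([.26,.06,2.23,-.44,.47,-.81],[508.4,71.2,187.6],[-3.1258,.4684,3.0032])]
s=sense(); S.append((s["qpos"],s["eef_pos"],s["tcp_rot"]))
A=[];b=[]
for q,p,e in S:
    tz=Ro.from_euler("xyz",e).apply([0,0,1]); c,sn=np.cos(q[0]),np.sin(q[0]); u=np.array([c,sn,0]); k=np.array([0,0,1.])
    A.append(np.c_[u,k,u*np.sin(q[1])+k*np.cos(q[1]),u*np.sin(q[1]+q[2])+k*np.cos(q[1]+q[2]),tz]); b.append(p)
A=np.vstack(A); b=np.hstack(b); X,res,_,_=np.linalg.lstsq(A,b,rcond=None); print("a0,h,L1,L2,d",X.round(1),"rms",np.sqrt(np.mean((A@X-b)**2)))
def fa(q): # forearm frame -> tool rot model: Rz(q1)Ry(q2+q3) Rz(q4) Ry(q5) Rz(q6+c)
    return Ro.from_euler("z",q[0])*Ro.from_euler("y",q[1]+q[2])*Ro.from_euler("z",q[3])*Ro.from_euler("y",q[4])*Ro.from_euler("z",q[5])
C=fa(S[0][0]).inv()*Ro.from_euler("xyz",S[0][2])
for q,p,e in S: print("rot err",np.degrees((fa(q)*C).inv().__mul__(Ro.from_euler("xyz",e)).magnitude()).round(2),end=" ")
print()
def fk(q):
    R=fa(q)*C;u=np.array([np.cos(q[0]),np.sin(q[0]),0]);k=np.array([0,0,1.])
    return X[0]*u+X[1]*k+X[2]*(u*np.sin(q[1])+k*np.cos(q[1]))+X[3]*(u*np.sin(q[1]+q[2])+k*np.cos(q[1]+q[2]))+X[4]*R.apply([0,0,1]),R
def ik(p,R,q0):
    f=lambda q:np.r_[(fk(q)[0]-p)/100,(fk(q)[1].inv()*R).as_rotvec()]
    r=least_squares(f,q0); return r.x,r.cost
if __name__=="__main__":
    R0=Ro.from_euler("xyz",s["tcp_rot"])
    for yb in (-17,-25,-30,-35,-40,-45):
        Z=Ro.from_euler("z",yb+17.4,degrees=True); R=Z*R0; off=Z.apply([-9.8,2.1,13])
        q=np.array(s["qpos"]); out=[]
        for z in (182,120,70,40,30,25):
            q,c=ik(np.array([448,-328,0])+off*[1,1,0]+[0,0,z],R,q); out.append((z,q[3:].round(2).tolist(),round(c,5)))
        print(yb,out)
E
python3 k.py
```

```text
a0,h,L1,L2,d [  5.2 244.4 520.6 466.6 303.6] rms 4.666270142365145
rot err 0.0 rot err 0.35 rot err 0.42 rot err 0.27 rot err 0.47 rot err 0.6 rot err 0.02 
-17 [(182, [0.38, 0.48, -2.31], np.float64(0.0)), (120, [0.55, 0.33, -2.49], np.float64(0.0)), (70, [0.83, 0.23, -2.79], np.float64(0.0)), (40, [1.14, 0.19, -3.1], np.float64(0.0)), (30, [1.27, 0.18, -3.23], np.float64(0.0)), (25, [1.34, 0.17, -3.3], np.float64(0.0))]
-25 [(182, [0.23, 0.43, -2.0], np.float64(0.0)), (120, [0.35, 0.28, -2.14], np.float64(0.0)), (70, [0.64, 0.16, -2.43], np.float64(0.0)), (40, [1.09, 0.11, -2.88], np.float64(0.0)), (30, [1.32, 0.1, -3.12], np.float64(0.0)), (25, [1.46, 0.09, -3.25], np.float64(0.0))]
-30 [(182, [0.11, 0.42, -1.79], np.float64(0.0)), (120, [0.18, 0.26, -1.87], np.float64(0.0)), (70, [0.36, 0.13, -2.05], np.float64(0.0)), (40, [0.84, 0.06, -2.53], np.float64(0.0)), (30, [1.27, 0.05, -2.96], np.float64(0.0)), (25, [1.54, 0.04, -3.24], np.float64(0.0))]
-35 [(182, [-0.01, 0.41, -1.58], np.float64(0.0)), (120, [-0.02, 0.25, -1.57], np.float64(0.0)), (70, [-0.04, 0.12, -1.54], np.float64(0.0)), (40, [-0.14, 0.04, -1.45], np.float64(0.0)), (30, [-0.43, 0.01, -1.16], np.float64(0.0)), (25, [-1.88, 0.01, 0.29], np.float64(0.0))]
-40 [(182, [-0.14, 0.42, -1.36], np.float64(0.0)), (120, [-0.22, 0.26, -1.27], np.float64(0.0)), (70, [-0.43, 0.13, -1.05], np.float64(0.0)), (40, [-0.93, 0.07, -0.56], np.float64(0.0)), (30, [-1.3, 0.06, -0.18], np.float64(0.0)), (25, [-1.53, 0.06, 0.05], np.float64(0.0))]
-45 [(182, [-0.25, 0.44, -1.15], np.float64(0.0)), (120, [-0.38, 0.28, -1.01], np.float64(0.0)), (70, [-0.68, 0.17, -0.71], np.float64(0.0)), (40, [-1.11, 0.12, -0.27], np.float64(0.0)), (30, [-1.33, 0.11, -0.05], np.float64(0.0)), (25, [-1.44, 0.11, 0.07], np.float64(0.0))]
```

```bash
cat > scan.py <<'E'
from k import *
Rb=Ro.from_euler("xyz",s["tcp_rot"])
ex=np.array([np.cos(np.radians(-17.4)),np.sin(np.radians(-17.4)),0]); ey=np.array([-ex[1],ex[0],0])
for dl in (0,3,5):
  for yb in (-17,-24,-30,-35,-40):
    Z=Ro.from_euler("z",yb+17.4,degrees=True); R=Z*Rb*Ro.from_euler("y",dl,degrees=True); off=Z.apply([-9.8,2.1,0])
    for ox,oy in ((0,0),(10,-14)):
        q=np.array(s["qpos"]); out=[]
        for z in (182,140,100,70,45,30,21):
            q,c=ik(np.array([448,-328,0])+ex*ox+ey*oy+off+[0,0,z],R,q)
            if z<=45: out.append(q[3:].round(2).tolist())
        print(dl,yb,(ox,oy),out)
E
python3 scan.py | grep -v rot
```

```text
a0,h,L1,L2,d [  5.2 244.4 520.6 466.6 303.6] rms 4.666270142365145
0 -17 (0, 0) [[1.08, 0.19, -3.04], [1.27, 0.18, -3.23], [1.4, 0.17, -3.36]]
0 -17 (10, -14) [[1.02, 0.21, -3.0], [1.18, 0.19, -3.16], [1.29, 0.18, -3.28]]
0 -24 (0, 0) [[1.01, 0.12, -2.83], [1.32, 0.11, -3.14], [1.54, 0.1, -3.36]]
0 -24 (10, -14) [[0.94, 0.14, -2.77], [1.19, 0.12, -3.03], [1.37, 0.12, -3.21]]
0 -30 (0, 0) [[0.7, 0.07, -2.39], [1.27, 0.05, -2.96], [1.77, 0.05, -3.46]]
0 -30 (10, -14) [[0.67, 0.09, -2.38], [1.05, 0.06, -2.76], [1.41, 0.06, -3.13]]
0 -35 (0, 0) [[-0.1, 0.05, -1.49], [-0.43, 0.01, -1.16], [0.41, -0.01, -1.99]]
0 -35 (10, -14) [[0.08, 0.07, -1.68], [0.18, 0.03, -1.79], [0.83, 0.01, -2.44]]
0 -40 (0, 0) [[-0.79, 0.08, -0.69], [-1.3, 0.06, -0.18], [-1.71, 0.06, 0.23]]
0 -40 (10, -14) [[-0.59, 0.08, -0.92], [-0.99, 0.05, -0.52], [-1.41, 0.05, -0.09]]
3 -17 (0, 0) [[0.72, 0.22, -2.67], [0.84, 0.19, -2.79], [0.93, 0.18, -2.89]]
3 -17 (10, -14) [[0.69, 0.24, -2.66], [0.8, 0.21, -2.77], [0.87, 0.2, -2.84]]
3 -24 (0, 0) [[0.54, 0.17, -2.35], [0.68, 0.14, -2.49], [0.8, 0.12, -2.61]]
3 -24 (10, -14)
[... 622 characters left out ...]
10, -14) [[0.53, 0.27, -2.49], [0.6, 0.24, -2.56], [0.65, 0.22, -2.61]]
5 -24 (0, 0) [[0.37, 0.21, -2.18], [0.45, 0.18, -2.25], [0.51, 0.16, -2.31]]
5 -24 (10, -14) [[0.38, 0.23, -2.2], [0.44, 0.2, -2.27], [0.49, 0.18, -2.32]]
5 -30 (0, 0) [[0.17, 0.19, -1.85], [0.2, 0.16, -1.89], [0.24, 0.13, -1.92]]
5 -30 (10, -14) [[0.19, 0.21, -1.89], [0.23, 0.17, -1.93], [0.26, 0.15, -1.97]]
5 -35 (0, 0) [[-0.04, 0.19, -1.55], [-0.05, 0.15, -1.54], [-0.05, 0.13, -1.53]]
5 -35 (10, -14) [[0.0, 0.2, -1.61], [0.0, 0.17, -1.61], [0.01, 0.15, -1.61]]
5 -40 (0, 0) [[-0.23, 0.2, -1.25], [-0.29, 0.16, -1.2], [-0.33, 0.14, -1.15]]
5 -40 (10, -14) [[-0.18, 0.21, -1.33], [-0.22, 0.17, -1.29], [-0.25, 0.15, -1.26]]
```

Model fits well (rotation error below 0.6°). A level placement along the tray axes would drive joint 6 past its range. A block yaw of -30°, with the tool 2.5° nearer vertical and the block slightly toward the far-right of the tray, keeps good joint margins. The block can settle flat against the floor with a light grip.

```bash
cat > p2.py <<'E'
from k import *
ex=np.array([np.cos(np.radians(-17.4)),np.sin(np.radians(-17.4)),0]); ey=np.array([-ex[1],ex[0],0])
Z=Ro.from_euler("z",-30-YC,degrees=True); Rg=Ro.from_euler("xyz",[-3.1325,.4545,3.0065])
R=Z*Rg*Ro.from_euler("y",2.5,degrees=True); g=np.array([448,-328,0])+6*ex-8*ey+Z.apply([-9.8,.4,0]); 
o=Ro.from_euler("z",YC,degrees=True).apply([0,0,0])
print(s["clock"],s["eef_pos"],s["contact_force"],s["opening"],s["qpos"].round(2),g)
print("up in tool",R.inv().apply([0,0,1]))
plan(now(),[([g[0],g[1],s["eef_pos"][2]],R),([g[0],g[1],40],R),([g[0],g[1],24],R)])
E
python3 p2.py | grep -v rot
```

```text
a0,h,L1,L2,d [  5.2 244.4 520.6 466.6 303.6] rms 4.666270142365145
18.5 [ 433.97681267 -326.73872466  182.42782714] [ 0.04062925  0.53526587 -1.57933885] 0.5173195267294265 [-0.76  0.12  2.16  0.39  0.48 -2.33] [ 442.41784286 -333.33941313    0.        ]
up in tool [-0.39940573 -0.00816946 -0.91673787]
turn [0.0866 0.0352 0.1994] min rows 2 | shift [-0.0097 -0.0014  0.0043] min rows 1
turn [0. 0. 0.] min rows 0 | shift [0.0569 0.0012 0.1306] min rows 3
turn [0. 0. 0.] min rows 0 | shift [0.0064 0.0001 0.0147] min rows 1
```

Request:
{"fn": "play_rows", "kwargs": {"moves": [[[0,0,0],[0.029,0.0117,0.0665],0],[[0,0,0],[0.029,0.0117,0.0665],0],[[0,0,0],[0.029,0.0117,0.0665],0],[[-0.0097,-0.0014,0.0043],[0,0,0],0],[[0.0098,0.0002,0.0225],[0,0,0],0],[[0.0098,0.0002,0.0225],[0,0,0],0],[[0.0098,0.0002,0.0225],[0,0,0],0],[[0.0098,0.0002,0.0225],[0,0,0],0],[[0.0098,0.0002,0.0225],[0,0,0],0],[[0,0,0],[0,0,0],0],[[0,0,0],[0,0,0],0]]}}

```text
clock: 19.6
eef_pos: [444.4, -333.0, 61.0]
tcp_rot: [-3.132, 0.413, 2.621]
contact_force: [-0.0, 0.1, -1.0]
opening: 0.513
```

```bash
python3 p2.py | grep -v rot; python3 - <<'E'
from h import *
from rig import *
g=grab_frame("scene"); np.savez("pics/s10.npz",**g); f=grab_frame("top"); np.savez("pics/t10.npz",**f)
q=proj(g,[448,-328,30]).astype(int); a=g["pixels"][q[1]-60:q[1]+45,q[0]-75:q[0]+65,::-1]
q=proj(f,[448,-328,30]).astype(int); b=f["pixels"][q[1]-35:q[1]+35,q[0]-35:q[0]+35,::-1]
cv2.imwrite("pics/c10.png",np.hstack([cv2.resize(a,(530,400),interpolation=2),cv2.resize(b,(265,400),interpolation=2)]))
E
```

```text
a0,h,L1,L2,d [  8.2 240.3 518.5 465.1 297.6] rms 4.60558527107908
19.6 [ 444.44046838 -333.01751239   61.02654563] [-0.03655159  0.05793261 -1.0199114 ] 0.5130975716489289 [-0.68  0.37  2.21  0.34  0.16 -2.05] [ 442.41784286 -333.33941313    0.        ]
up in tool [-0.39940573 -0.00816946 -0.91673787]
turn [0.0013 0.0022 0.0035] min rows 1 | shift [ 0.0015 -0.0013 -0.0006] min rows 1
turn [0. 0. 0.] min rows 0 | shift [0.0084 0.0002 0.0193] min rows 1
turn [0. 0. 0.] min rows 0 | shift [0.0064 0.0001 0.0147] min rows 1
```

Request:
{"fn": "play_rows", "kwargs": {"moves": [[[0.0055,-0.001,0.0086],[0,0,0],0],[[0.004,0,0.0092],[0,0,0],0],[[0.004,0,0.0092],[0,0,0],0],[[0.0016,0,0.0037],[0,0,0],0],[[0,0,0],[0,0,0],0],[[0,0,0],[0,0,0],0]]}}

```text
clock: 20.3
eef_pos: [443.2, -334.2, 28.4]
tcp_rot: [-3.132, 0.416, 2.62]
contact_force: [0.4, -0.1, -2.0]
opening: 0.518
```

Request:
{"fn": "play_rows", "kwargs": {"moves": [[[0.0008,0,0.0018],[0,0,0],0],[[0.0008,0,0.0018],[0,0,0],0],[[0,0,0],[0,0,0],0]]}}

```text
clock: 20.6
eef_pos: [443.0, -334.1, 24.1]
tcp_rot: [-3.132, 0.416, 2.619]
contact_force: [0.2, 0.1, -2.0]
opening: 0.515
```

Request:
{"fn": "play_rows", "kwargs": {"moves": [[[0.0006,0,0.0014],[0,0,0],0],[[0.0006,0,0.0014],[0,0,0],0],[[0,0,0],[0,0,0],0]]}}

```text
clock: 20.9
eef_pos: [442.8, -334.0, 20.8]
tcp_rot: [-3.133, 0.415, 2.619]
contact_force: [-0.3, 1.4, -1.2]
opening: 0.519
```

```bash
python3 - <<'E'
from rig import *
s=sense(); print(s["eef_pos"],s["contact_force"],s["wrist_torque"],s["qpos"].round(2))
E
```

```text
[ 442.81838965 -334.02482822   20.79246887] [-0.34451292  1.3898551  -1.20654286] [0.1361536  0.26219376 0.07151947] [-0.68  0.46  2.23  0.88  0.07 -2.6 ]
```

Request:
{"fn": "play_rows", "kwargs": {"moves": [[[0.0004,0,0.0009],[0,0,0],0],[[0,0,0],[0,0,0],0]]}}

```text
clock: 21.1
eef_pos: [442.9, -334.1, 20.1]
tcp_rot: [-3.132, 0.416, 2.619]
contact_force: [-2.8, 2.3, 7.5]
opening: 0.514
```

Request:
{"fn": "play_rows", "kwargs": {"moves": [[[0.0004,0,0.0009],[0,0,0],0],[[0,0,0],[0,0,0],0]]}}

```text
clock: 21.3
eef_pos: [443.0, -334.4, 19.4]
tcp_rot: [-3.132, 0.417, 2.619]
contact_force: [-3.8, 2.2, 9.9]
opening: 0.516
```

```bash
python3 - <<'E'
from rig import *
s=sense(); print(s["eef_pos"],s["contact_force"],s["wrist_torque"],s["qpos"].round(2))
E
```

```text
[ 443.03048393 -334.37389875   19.43515893] [-3.76506486  2.15313528  9.8740549 ] [ 0.05703413 -0.31069684  0.07029511] [-0.68  0.46  2.23  0.94  0.07 -2.66]
```

Touchdown of the far edge (force reversed to +10 N). Loosen to 20 N and press a little so the block pivots flat.

Request:
{"fn": "play_rows", "kwargs": {"moves": [[[0,0,0],[0,0,0],0],[[0.0004,0,0.0009],[0,0,0],0],[[0.0004,0,0.0009],[0,0,0],0],[[0,0,0],[0,0,0],0]], "squeeze": 20}}

```text
clock: 21.7
eef_pos: [443.0, -334.5, 18.1]
tcp_rot: [-3.132, 0.418, 2.619]
contact_force: [-10.0, 3.7, 24.6]
opening: 0.518
```

```bash
python3 - <<'E'
from rig import *
s=sense(); print(s["eef_pos"],s["tcp_rot"],s["contact_force"],s["wrist_torque"],s["opening"],s["qpos"].round(2))
E
```

```text
[ 443.0393123  -334.49664858   18.10785967] [-3.13211646  0.41767393  2.61873149] [-9.95106928  3.68171113 24.60433571] [ 0.20480449 -0.1741619   0.07643758] 0.5177665065056278 [-0.68  0.46  2.23  1.    0.07 -2.72]
```

Request:
{"fn": "play_rows", "kwargs": {"moves": [[[-0.0004,0,-0.0009],[0,0,0],0],[[0,0,0],[0,0,0],56],[[0,0,0],[0,0,0],70],[[0,0,0],[0,0,0],75],[[0,0,0],[0,0,0],75],[[0,0,-0.01],[0,0,0],75],[[0,0,-0.02],[0,0,0],75],[[0,0,-0.03],[0,0,0],75],[[0,0,-0.04],[0,0,0],75],[[0,0,-0.04],[0,0,0],75],[[-0.02,0,-0.04],[0,0,0],75],[[-0.02,0,-0.04],[0,0,0],75],[[0,0,0],[0,0,0],75],[[0,0,0],[0,0,0],75]]}}

```text
clock: 23.1
eef_pos: [399.4, -306.7, 234.5]
tcp_rot: [-3.133, 0.417, 2.619]
contact_force: [-0.7, 0.3, -0.1]
opening: 0.751
```

```bash
python3 - <<'E'
from h import *
from rig import *
s=sense(); print(s["clock"],s["eef_pos"],s["contact_force"],s["opening"],s["qpos"].round(2))
g=grab_frame("scene"); f=grab_frame("wrist")
a=g["pixels"][150:290,150:390,::-1]
b=f["pixels"][:,60:460,::-1]
cv2.imwrite("pics/fin.png",np.hstack([cv2.resize(a,(480,400),interpolation=2),cv2.resize(b,(316,400))]))
# block pose in wrist: reddish mask
E
```

```text
23.1 [ 399.44313416 -306.74097958  234.47187416] [-0.67170019  0.29775884 -0.1487505 ] 0.7513349308436255 [-0.7  -0.04  2.17  0.11  0.6  -1.83]
```

View pics/fin.png

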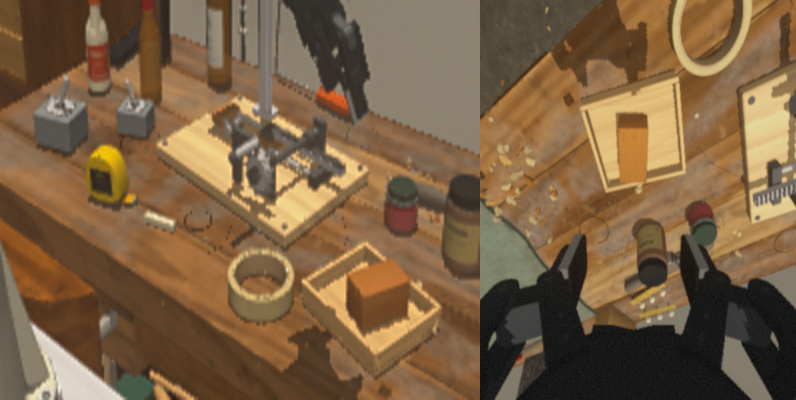

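12 viewed. Toggle leans off, jaw is back, block is in the tray at (378,290), and the bystanders are in place. Numeric check that the block is level: triangulate the block's top corners.

```bash
python3 - <<'E'
from h import *
from rig import *
F={n:grab_frame(n) for n in ("scene","wrist","top")}
for n,f in F.items():
    h=cv2.cvtColor(f["pixels"],cv2.COLOR_RGB2HSV); m=cv2.inRange(h,(5,120,60),(16,255,255)); k=np.zeros_like(m)
    u,v=proj(f,[452,-335,30]).astype(int); k[max(0,v-35):v+35,max(0,u-35):u+35]=255; m&=k
    c=max(cv2.findContours(m,0,2)[0],key=cv2.contourArea); 
    a=cv2.approxPolyDP(cv2.convexHull(c),2.0,True)[:,0]; print(n,(u,v),cv2.contourArea(c),a.tolist())
    # predicted block corners, flat, yaw -30, centre
    r=np.radians(-30)
    for z in (6,46): print("  pred z",z,[proj(f,[452.6+np.cos(r)*x-np.sin(r)*y,-339+np.sin(r)*x+np.cos(r)*y,z]).round(0).tolist() for x,y in ((-37.5,-22.5),(-37.5,22.5),(37.5,22.5),(37.5,-22.5))])
    mv=cv2.mean(h[v-3:v+3,u-3:u+3]); print("  hsv",np.round(mv[:3]))
E
```

```text
scene (np.int64(337), np.int64(250)) 3677.0 [[370, 232], [371, 284], [302, 284], [303, 230], [330, 215], [341, 215], [357, 222]]
  pred z 6 [[331.0, 266.0], [323.0, 257.0], [345.0, 251.0], [354.0, 259.0]]
  pred z 46 [[332.0, 253.0], [323.0, 245.0], [346.0, 239.0], [356.0, 247.0]]
  hsv [ 14. 182. 190.]
wrist (np.int64(254), np.int64(145)) 2384.5 [[234, 113], [241, 110], [270, 112], [288, 179], [235, 175], [232, 127]]
  pred z 6 [[234.0, 112.0], [270.0, 112.0], [268.0, 162.0], [237.0, 162.0]]
  pred z 46 [[232.0, 127.0], [272.0, 127.0], [269.0, 179.0], [235.0, 179.0]]
  hsv [ 16. 181. 196.]
top (np.int64(343), np.int64(212)) 392.0 [[321, 208], [334, 232], [327, 246], [308, 246], [308, 213]]
  pred z 6 [[344.0, 225.0], [333.0, 219.0], [343.0, 202.0], [353.0, 208.0]]
  pred z 46 [[347.0, 224.0], [336.0, 217.0], [345.0, 200.0], [356.0, 206.0]]
  hsv [ 14. 142. 167.]
```

```bash
python3 -c "
from rig import *
print(sign_off())"
```

```text
the job is handed in; nothing more can be done
None
```

The job is done in the order asked and handed in at about 23 s of the 58 s allowed.

1. **Toggle:** I pushed it over with the shut fingers. A wrist view right after showed it leaning to its other side, and the last scene picture showed the same.
2. **Pawl and jaw:** I held the pawl up for about 3.5 s. The jaw's edge moved about 36 mm, and nothing changed between two frames 0.9 s apart. I then lowered the pawl gently and let go.
3. **Block:** I took it out in front of the lamp with the wrist leaned about 26° and set it in the tray. The far edge touched first, then I pressed it flat under a light grip, with about 25 N on the wrist.

**Last checks:**
- **Block in the tray:** The last picture shows it inside the walls with the gripper clear. In the wrist view, the near end and its lower edge match a flat block to about 1 pixel.
- **Bystanders:** Those in the last picture look undisturbed, and no contact showed up in the force readings I took.

**Weak or disagreeing checks:**
- **Block level:** The far top edge read about 4 pixels short of the prediction. The colour masks in the scene and top views also picked up surrounding wood and were no use. So the block being level rests on the wrist view and the final height of the tool.
- **Block yaw:** The block lies about 13° off the tray's axes. Joint 6 would otherwise have passed its range.
- **Joint 4:** It came to -1.29 against its -1.3 limit before the grip. I reduced the lean to bring it back.

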